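Lay out the glazing utensils in order of use

ROBOT

A 7-joint arm with a two-finger parallel gripper is mounted at the origin on a cart in front of the work surface, level with it; the furniture and walls round the work are solid. World frame = base frame: x ahead of the robot, y to its left, z up, the work surface at z = 0. Lengths are in m, angles in rad, forces in N, time in s.
With the tool pointing down it reaches from about 0.4 to 0.85 m from the base axis. Payload 4.5 kg.
Tool frame: the origin (TCP) lies on the centre line of the jaws, within the pads' length; the fingertips stand 22 mm ahead of it and the grasp point (between the pads) lies 3 mm ahead of it; z points along the fingers, y is the line along which they close (so a half turn about z gives the same grasp; the last joint's range is limited). The gripper opens to 85 mm and grips with 20 to 120 N. Pads are 22 mm wide; open, the fingers measure 114 mm over their backs; the gripper's body (76 mm by 85 mm) begins 54 mm behind the grasp point. The pads swing forward as they close: fully open they stand 13 mm farther back than shut.
Start: joints at [-1.246, 0.689, -0.195, 1.565, 0.157, 0.902, -0.215], TCP at [0.179, 0.599, 0.229] pointing down, gripper open.
Joint ranges: [-3.01, 3.01], [-0.46, 2.08], [-1.47, 1.51], [0.13, 2.56], [-1, 4.14], [0.04, 2.09], [-2.66, 2.66]. Speed limits (rad/s): [2.57, 2.57, 3.14, 3.14, 3.14, 3.14, 3.14].

INTERFACE

Orientations are given as a unit quaternion [x, y, z, w].
In Python, from station import arm, release, gripper_close, imaging, readout gives the robot as it stands. Calls block until the motion is done:
- arm.move_pose(position, orientation): joint-space move of the TCP to a pose.
- arm.move_linear(position, rate=0.15, orientation=None, max_force=None): straight line of the TCP; orientation=None keeps the orientation; rate is the mean speed in m/s. With max_force (N) it stops when the force on the tool has changed by that much, and returns True; else False.
- arm.move_j(angles): joint-space move.
- release() and gripper_close(effort=None): open the fingers fully, or close them until they stop; effort is the grip in N (None keeps the last).
- arm.wait(seconds).
- arm.ik(position, orientation): joint angles nearest the present ones, or None.
- imaging.get_image(name): name is "scene" or "top" or "wrist"; returns the picture (420x560x3 uint8, red, green, blue); there is no depth.
- imaging.camera_model(name): a dict with "vfov" (degrees; the focal length in pixels is half the picture's height over the tangent of half this angle, whatever the lens; pixels are square), "cx", "cy" (the principal point, pixels), "rvec" (rotation vector, rad) and "tvec" (3), from world to camera coordinates, as OpenCV has them. Camera axes: x right, y down, z forward; pixel columns grow to the right and rows downward; lengths in m; the calibration is good to about 2 mm. The wrist camera is an equidistant fisheye: a pixel r from the principal point sees the ray r / f radians off the axis. A picture is of the moment at which its call begins: read the wrist's pose just before it. camera_model takes no time and is no camera call; for the wrist camera it gives the pose at the moment of the call.
A pose or a line that the arm cannot do raises arm.MotionError and nothing moves.
- arm.sign_off(): hands the job in; it is judged then, once.
Readings, each from a call of its own:
- readout.read_time(): time.
- readout.read_q(): joint angles.
- readout.read_joint_velocities(): joint speeds.
- readout.read_joint_torque(): joint torques, N m.
- readout.read_tool_pos(): TCP position.
- readout.read_ee_rot(): TCP orientation.
- readout.read_wrist_force(): force on the tool from outside, world axes, zero at the start.
- readout.read_moment(): the same for the moment, N m.
- readout.read_finger_gap(): finger opening in m.
- readout.read_grasp_force(): force on a finger pad.
Only numpy, scipy, OpenCV 4.12 (cv2) and the standard library are available. Lean on these libraries where they do the work, as an engineer would, in place of code of your own. Each camera call takes 0.05 s, during which the arm holds its last target. There are 200 camera calls.

TASK

Get the metal tray ready for glazing pastries: lay the three short wooden-handled utensils into its bays in the order they will be used, starting at the end with the loop handle: measuring spoon, then pastry brush, then slotted turner, one to a bay. Each must lie flat on the floor of its bay, along it, with its head on the side away from the robot. Set them down gently rather than dropping them, and leave the other things on the worktop where they are.

Things in the scene. Friction and masses are not known exactly. Their poses are not given: they have to be found in the camera images.
- tray: Shallow metal tray, does not slide, 148 (x) by 190 (y) by 15 mm; origin: centre of the underside. A flat steel loop handle stands out 34 mm from its +y end only, 10 mm up. Two dividers part it along y into three bays running along x, each 140 by 58 mm inside; floor 5 mm thick, dividers and rims 4 mm thick, 10 mm above the floor. +x is the side away from the robot, z up.
- bay1 (a point): Centre of the floor of the tray's bay next to the loop handle; on the floor's upper surface, axes as the tray's (x along the bay, away from the robot).
- bay2 (a point): Centre of the floor of the tray's bay in the middle; on the floor's upper surface, axes as the tray's (x along the bay, away from the robot).
- bay3 (a point): Centre of the floor of the tray's bay at the end without a handle; on the floor's upper surface, axes as the tray's (x along the bay, away from the robot). Beware: right of it a range hood hangs over the cooktop, its underside 0.57 m above the worktop, its nearest corner 0.6 m from the robot's base axis, 38 degrees to the right of straight ahead.
- spoon_mid (a point): Short measuring spoon, 120 mm long, 60 g, lying flat; round wooden handle 70 mm long, 17 mm thick; head: a round hollow steel bowl, 40 mm across and 14 mm tall. Point: in the handle, 9 mm above the underside, 40 mm from the butt, 80 mm from the tip, near the balance point: grasp across the handle here. x points to the head, z up.
- spoon_head (a point): Point on the axis of the spoon, in its head: 60 mm from spoon_mid towards the tip, 9 mm above the underside; axes as spoon_mid.
- brush_mid (a point): Short flat pastry brush, 120 mm long, 60 g, lying flat; round wooden handle 70 mm long, 17 mm thick; head: a flat grey bristle head in a steel ferrule, 36 mm wide and 16 mm tall. Point: in the handle, 9 mm above the underside, 40 mm from the butt, 80 mm from the tip, near the balance point: grasp across the handle here. x points to the head, z up.
- brush_head (a point): Point on the axis of the brush, in its head: 60 mm from brush_mid towards the tip, 9 mm above the underside; axes as brush_mid.
- turner_mid (a point): Short slotted turner (lifter), 120 mm long, 60 g, lying flat; round wooden handle 70 mm long, 17 mm thick; head: a flat thin square steel blade with three dark slots, 42 mm wide and 3 mm thick. Point: in the handle, 9 mm above the underside, 40 mm from the butt, 80 mm from the tip, near the balance point: grasp across the handle here. x points to the head, z up.
- turner_head (a point): Point on the axis of the turner, in its head: 60 mm from turner_mid towards the tip, 9 mm above the underside; axes as turner_mid.
- spice_a: Bystander: loose spice jar with a yellow cap, 42 mm across, 96 mm tall; origin at the centre of its underside.
- egg_timer: Bystander: loose round kitchen timer, 64 mm across, 47 mm tall; origin at the centre of its underside.

How it is judged:
By the outcome, as a careful person would: the job done as asked, in the order asked, and still so for the second after the job is handed in, with the robot touching nothing.
It also fails if it takes over 70 s, if anything falls off the work surface, if the arm or the gripper's body presses on something with over 40 N, if the wrist force passes 120 N, or if a joint passes its speed limit or range.

## Working session

There is one attempt and no reset: what is moved stays moved. The work goes in short steps, each a Python script; the robot and the scene stay as the last script left them, time stands still between calls to the robot, and variables do not carry over. Pictures are saved under pics/ and viewed, at most 10 in all, crops included, and the job is handed in when it is done.

```bash
ls; mkdir -p pics
python3 - <<'E'
from station import imaging,readout
import cv2
for n in("scene","top"):
    cv2.imwrite(f"pics/{n}0.png",imaging.get_image(n)[:,:,::-1]); print(n,imaging.camera_model(n))
print(readout.read_ee_rot(),readout.read_time())
E
```

```text
pics
scene {'vfov': 57.175583861664755, 'cx': 277.48694778993433, 'cy': 206.85188399885624, 'rvec': array([ 2.28879292, -0.87495827,  0.31803164]), 'tvec': array([-0.11356751,  0.5150268 ,  0.46877035])}
top {'vfov': 43.67770399726701, 'cx': 275.34645966138726, 'cy': 195.5941246990646, 'rvec': array([ 2.1811173 , -2.14385013,  0.16917159]), 'tvec': array([0.37594492, 0.53912294, 1.01067156])}
[ 1.44869258e-01  9.89450453e-01 -8.33291183e-04 -6.59943850e-05] 0.1
```

View pics/top0.png

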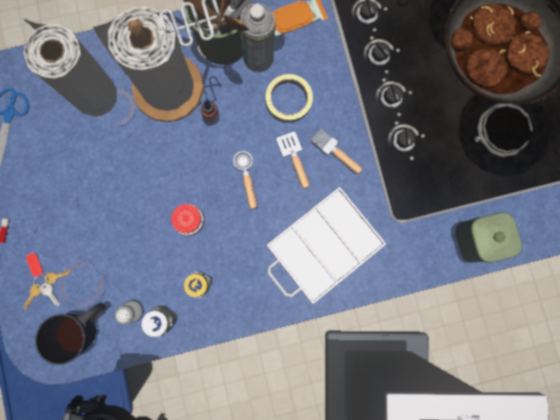

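View pics/scene0.png

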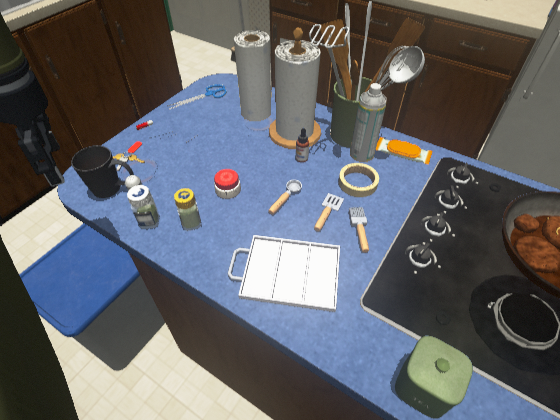

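Top view: the spoon is at (248,180), one utensil at (293,160), another at (337,150), and the tray is at (326,245) with its loop at the left (283,283). I'll segment these and zoom in on the heads.

```bash
cat > h.py <<'E'
import numpy as np,cv2
from station import arm,release,gripper_close,imaging,readout
def ray(m,uv):
    f=210/np.tan(np.radians(m["vfov"]/2)); R=cv2.Rodrigues(m["rvec"])[0]
    d=np.array([(uv[0]-m["cx"])/f,(uv[1]-m["cy"])/f,1.])
    return -R.T@m["tvec"],R.T@d
def plane(m,uv,z):
    o,d=ray(m,uv); return o+d*(z-o[2])/d[2]
def proj(m,P):
    f=210/np.tan(np.radians(m["vfov"]/2));K=np.array([[f,0,m["cx"]],[0,f,m["cy"]],[0,0,1.]])
    return cv2.projectPoints(np.array(P,float).reshape(-1,1,3),m["rvec"],m["tvec"],K,None)[0].reshape(-1,2)
def wood(im):
    h=cv2.cvtColor(im,cv2.COLOR_RGB2HSV)
    return cv2.inRange(h,(4,70,110),(22,255,255))
E
python3 - <<'E'
from h import *
crops=[]
for n,(a,b,c,d) in(("top",(120,220,220,375)),("scene",(170,270,255,390))):
    im=cv2.imread(f"pics/{n}0.png")[:,:,::-1]; m=imaging.camera_model(n)
    crops.append(cv2.resize(im[a:b,c:d],(480,290),interpolation=cv2.INTER_CUBIC))
    k,l,s,ce=cv2.connectedComponentsWithStats(wood(im))
    for i in range(1,k):
        if 60<s[i,4]<900 and c-20<ce[i][0]<d+20 and a-20<ce[i][1]<b+20:
            r=cv2.minAreaRect(np.argwhere(l==i)[:,::-1].astype(np.float32))
            B=cv2.boxPoints(r); e=sorted([(np.linalg.norm(B[0]-B[1]),(B[1]+B[2])/2,(B[3]+B[0])/2),(np.linalg.norm(B[1]-B[2]),(B[0]+B[1])/2,(B[2]+B[3])/2)],key=lambda t:t[0])[1]
            P,Q=plane(m,e[1],.009),plane(m,e[2],.009)
            print(n,s[i,4],ce[i].round(),plane(m,ce[i],.012).round(4),P.round(3),Q.round(3),np.linalg.norm(P-Q).round(3))
    h=cv2.cvtColor(im,cv2.COLOR_RGB2HSV)
    w=cv2.inRange(h,(0,0,185),(180,50,255)); w=cv2.morphologyEx(w,cv2.MORPH_CLOSE,np.ones((5,5)));w=cv2.morphologyEx(w,cv2.MORPH_OPEN,np.ones((15,15)))
    for ct in cv2.findContours(w,0,2)[0]:
        r=cv2.minAreaRect(ct);B=cv2.approxPolyDP(cv2.convexHull(ct),8,True)[:,0]
        if 4000<cv2.contourArea(ct)<14000 and 220<r[0][0]<400:
            print(n,"tray",r); 
            for p in B: print(p,plane(m,p,.015).round(4))
cv2.imwrite("pics/crop0.png",np.vstack(crops)[:,:,::-1])
E
```

```text
top 220 [347. 160.] [0.6107 0.2389 0.012 ] [0.632 0.264 0.009] [0.59  0.213 0.009] 0.066
top 217 [300. 172.] [0.5856 0.3351 0.012 ] [0.617 0.347 0.009] [0.555 0.323 0.009] 0.067
top 220 [250. 191.] [0.5427 0.437  0.012 ] [0.575 0.445 0.009] [0.511 0.429 0.009] 0.066
top tray ((229.0, 370.0), (98.0, 188.0), 90.0)
[323 321] [0.2883 0.2874 0.015 ]
[323 419] [0.1048 0.2868 0.015 ]
[135 414] [0.1106 0.6453 0.015 ]
[156 361] [0.2086 0.61   0.015 ]
top tray ((324.5244140625, 245.78048706054688), (76.21279907226562, 99.4826889038086), 51.34019470214844)
[345 193] [0.5428 0.2436 0.015 ]
[379 249] [0.4308 0.1755 0.015 ]
[307 297] [0.3342 0.3192 0.015 ]
[275 263] [0.3997 0.3834 0.015 ]
[273 239] [0.4472 0.3881 0.015 ]
[330 193] [0.5422 0.2741 0.015 ]
scene 157 [279. 202.] [0.5437 0.4352 0.012 ] [0.58  0.446 0.009] [0.512 0.429 0.009] 0.07
scene 156 [323. 218.] [0.5864 0.3332 0.012 ] [0.622 0.348 0.009] [0.557 0.322 0.009] 0.069
scene 188 [362. 237.] [0.6102 0.2364 0.012 ] [0.637 0.266 0.009] [0.589 0.21  0.009] 0.074
scene tray ((290.8230895996094, 270.9154052734375), (97.6153335571289, 63.62981414794922), 7.125016689300537)
[253 236] [0.4342 0.3971 0.015 ]
[338 245] [0.5542 0.2568 0.015 ]
[335 306] [0.4451 0.1647 0.015 ]
[241 295] [0.3265 0.3022 0.015 ]
```

View pics/crop0.png

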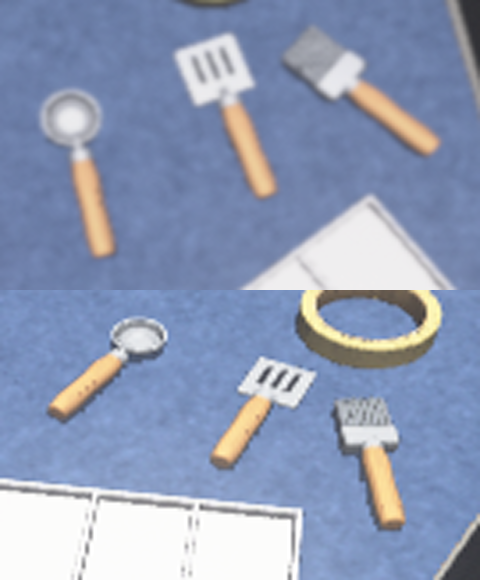

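Scene and crop: spoon on the left, slotted turner in the middle, bristle brush on the right, all with heads away from the robot. Two-view positions agree within about 2 mm. Next I'll measure the tray from above with the wrist camera.

```bash
cat >> h.py <<'E'
from scipy.spatial.transform import Rotation as Ro
def quat(a):
    c,s=np.cos(a),np.sin(a)
    return Ro.from_matrix(np.array([[c,s,0],[s,-c,0],[0,0,-1]])).as_quat()
def wplane(m,uv,z):
    uv=np.atleast_2d(uv).astype(float); f=210/np.tan(np.radians(m["vfov"]/2)); R=cv2.Rodrigues(m["rvec"])[0]
    d=uv-[m["cx"],m["cy"]]; r=np.linalg.norm(d,axis=1)+1e-9; t=r/f
    D=np.c_[d*(np.sin(t)/r)[:,None],np.cos(t)]@R; o=-R.T@m["tvec"]
    return o+D*((z-o[2])/D[:,2])[:,None]
E
python3 - <<'E'
from h import *
for y in(14,21,40,50):
  for off in(0,180,-180):
    q=arm.ik([.47,.3,.22],quat(np.radians(y+off))); print(y,off,None if q is None else np.round(q,2))
arm.move_pose([.43,.27,.30],quat(np.radians(40)))
m=imaging.camera_model("wrist"); im=imaging.get_image("wrist"); cv2.imwrite("pics/w1.png",im[:,:,::-1])
np.save("w1.npy",m,allow_pickle=True); print(m,readout.read_time(),readout.read_q().round(2))
E
```

```text
14 0 [-0.93  0.66  0.48  1.8  -0.41  0.78 -1.56]
14 180 [-0.42  0.63 -0.39  1.78  0.32  0.8   0.85]
14 -180 [-0.42  0.63 -0.39  1.78  0.32  0.8   0.85]
21 0 [-0.91  0.65  0.45  1.8  -0.38  0.78 -1.47]
21 180 [-0.4   0.63 -0.42  1.77  0.34  0.81  0.95]
21 -180 [-0.4   0.63 -0.42  1.77  0.34  0.81  0.95]
40 0 [-0.86  0.63  0.35  1.8  -0.3   0.76 -1.23]
40 180 [-0.34  0.65 -0.52  1.77  0.42  0.83  1.21]
40 -180 [-0.34  0.65 -0.52  1.77  0.42  0.83  1.21]
50 0 [-0.82  0.63  0.29  1.8  -0.25  0.75 -1.1 ]
50 180 [-0.31  0.66 -0.57  1.77  0.45  0.85  1.35]
50 -180 [-0.31  0.66 -0.57  1.77  0.45  0.85  1.35]
{'vfov': 65.70646984690485, 'cx': 279.37589677367475, 'cy': 210.0249204751165, 'rvec': array([-2.59011316,  1.20381595,  0.18756315]), 'tvec': array([-0.06861057,  0.4196265 ,  0.59994808])} 1.7 [-0.91  0.47  0.4   1.84 -0.23  0.88 -1.27]
```

View pics/w1.png

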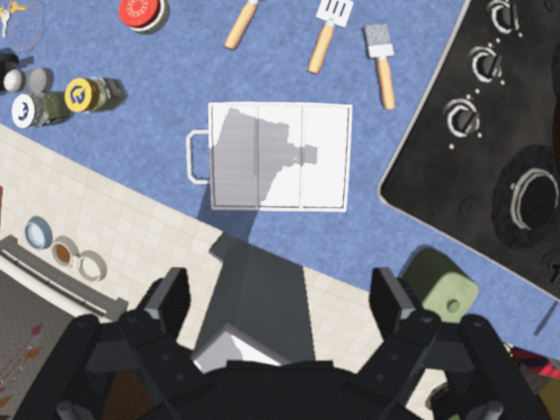

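The wrist view shows the whole tray, with corners near (209,102), (352,105), (346,211), (212,210) and the loop at the left. I'll fit it on the rim plane.

Run:
```python
from h import *
im=cv2.imread("pics/w1.png")[:,:,::-1]; m=np.load("w1.npy",allow_pickle=True).item()
h=cv2.cvtColor(im,cv2.COLOR_RGB2HSV)
w=cv2.inRange(h,(0,0,110),(180,70,255)); r=np.zeros_like(w); r[95:220,198:362]=w[95:220,198:362]
r=cv2.morphologyEx(r,cv2.MORPH_CLOSE,np.ones((7,7)));r=cv2.morphologyEx(r,cv2.MORPH_OPEN,np.ones((21,21)))
ct=max(cv2.findContours(r,0,1)[0],key=cv2.contourArea)[:,0]; print(cv2.boundingRect(ct))
for name,z,pts in(("cont",.015,ct),("eye",.015,[[209,102],[352,105],[346,211],[212,210]])):
    P=wplane(m,pts,z); 
    R=cv2.minAreaRect((P[:,:2]*1000).astype(np.float32)); print(name,R, cv2.boxPoints(R).round(1).tolist())
    if name=="eye": print(P.round(4))
k,l,s,ce=cv2.connectedComponentsWithStats(wood(im))
for i in range(1,k):
    if s[i,4]>150 and ce[i][1]<120 and 220<ce[i][0]<400: 
        P=wplane(m,np.argwhere(l==i)[:,::-1],.012)[:,:2]; R=cv2.minAreaRect((P*1000).astype(np.float32)); print(s[i],ce[i].round(),P.mean(0).round(4),R)
```

```text
(208, 101, 144, 111)
cont ((440.3729553222656, 282.2320556640625), (150.81558227539062, 192.63693237304688), 39.474342346191406) [[320.8999938964844, 308.6000061035156], [443.3999938964844, 159.89999389648438], [559.7999877929688, 255.8000030517578], [437.29998779296875, 404.5]]
eye ((440.9228515625, 281.3764343261719), (149.17567443847656, 188.41236877441406), 39.33667755126953) [[323.5, 307.0], [442.8999938964844, 161.1999969482422], [558.2999877929688, 255.8000030517578], [438.8999938964844, 401.5]]
[[0.4389 0.4015 0.015 ]
 [0.5574 0.255  0.015 ]
 [0.4439 0.162  0.015 ]
 [0.3235 0.307  0.015 ]]
[225   3  31  46 537] [240.  26.] [0.5443 0.4367] ((544.4424438476562, 436.8592224121094), (67.45660400390625, 15.967398643493652), 14.254425048828125)
[308  25  25  48 517] [320.  49.] [0.5874 0.3355] ((587.1016235351562, 335.4823303222656), (67.93219757080078, 15.665007591247559), 20.96929359436035)
[377  60  17  49 520] [385.  84.] [0.6119 0.2398] ((611.7913818359375, 239.5629119873047), (66.36406707763672, 16.34538459777832), 50.66508865356445)
```

The tray fits at centre (0.4405, 0.2815), yaw 39.4°, and measures 150x190 mm against the nominal 148x190. Picking and placing the spoon first.

```bash
cat >> h.py <<'E'
U={"spoon":(.5443,.4365,14.3,.062,.003),"brush":(.6115,.2392,50.6,0.,0.),"turner":(.587,.3353,21.,-.062,-.003)}
T=np.array([.4405,.2815]); TY=np.radians(39.4)
def st(s): print(s,"t",readout.read_time(),"gap",round(float(readout.read_finger_gap()),4),"grip",np.round(readout.read_grasp_force(),1),"F",np.round(readout.read_wrist_force(),1),"p",np.round(readout.read_tool_pos(),4))
def pick(n,zg=.025):
    x,y,d,*_=U[n]; a=np.radians(d); p=[x+.005*np.cos(a),y+.005*np.sin(a)]
    arm.move_pose(p+[.12],quat(a)); arm.move_linear(p+[zg],rate=.12); st("down")
    gripper_close(40); st("closed"); arm.move_linear(p+[.12],rate=.12); st("up")
def place(n,zg=.025,stop=True):
    b=U[n]; c,s=np.cos(TY),np.sin(TY); v=T+np.array([[c,-s],[s,c]])@[-.020,b[3]+b[4]]
    p=[v[0],v[1]]; arm.move_pose(p+[.12],quat(TY)); arm.move_linear(p+[zg+.015],rate=.12)
    print("touch",arm.move_linear(p+[zg+.0045],rate=.03,max_force=4)); st("low")
    release(); st("open"); arm.move_linear(p+[.12],rate=.15); st("up")
def snap(name,cam="wrist"):
    cv2.imwrite(f"pics/{name}.png",imaging.get_image(cam)[:,:,::-1])
E
python3 - <<'E'
from h import *
pick("spoon"); snap("w2")
E
```

```text
down t 3.7 gap 0.0856 grip 0.0 F [ 0.2 -0.5  1.4] p [0.5499 0.4381 0.0259]
closed t 4.4667 gap -0.0 grip 0.0 F [ 0.6 -0.4  0.2] p [0.5491 0.4377 0.025 ]
up t 5.4083 gap -0.0 grip 0.0 F [0.  0.2 0.1] p [0.5484 0.4375 0.1191]
```

View pics/w2.png

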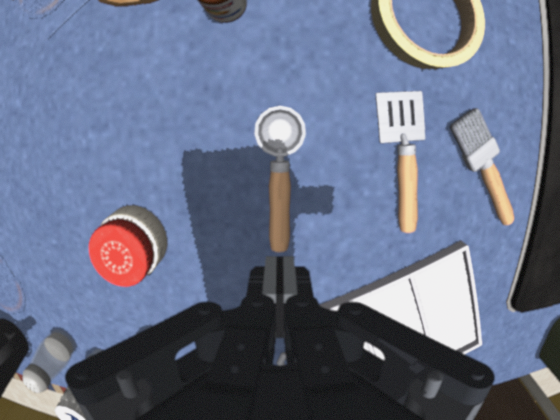

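The fingers closed fully with no grip, so the grasp missed. The spoon is still in line at (280,205), unmoved. I'll remeasure it from here to see why.

Run:
```python
from h import *
im=cv2.imread("pics/w2.png")[:,:,::-1]; m=imaging.camera_model("wrist")
h=cv2.cvtColor(im,cv2.COLOR_RGB2HSV); w=cv2.inRange(h,(3,60,50),(25,255,255))
k,l,s,ce=cv2.connectedComponentsWithStats(w)
for i in range(1,k):
    if s[i,4]>500 and 240<ce[i][0]<530 and 130<ce[i][1]<260:
        P=wplane(m,np.argwhere(l==i)[:,::-1],.012)[:,:2]; print(s[i],ce[i].round(),P.mean(0).round(4),cv2.minAreaRect((P*1000).astype(np.float32)))
R=cv2.Rodrigues(m["rvec"])[0]; print("cam",(-R.T@m["tvec"]).round(4),"axis",R[2].round(3),"tcp",readout.read_tool_pos().round(4), Ro.from_quat(readout.read_ee_rot()).as_matrix().round(3).tolist())
# project TCP tips into the image
f=210/np.tan(np.radians(m["vfov"]/2))
for z in(0,.003,.022):
    X=R@(readout.read_tool_pos()-[0,0,z])+m["tvec"]; r=np.hypot(*X[:2]); print(z,m["cx"]+f*np.arctan2(r,X[2])*X[0]/r,m["cy"]+f*np.arctan2(r,X[2])*X[1]/r)
```

```text
[ 398  155   19   78 1353] [407. 193.] [0.5874 0.3369] ((585.7498779296875, 336.38458251953125), (67.79441833496094, 16.775184631347656), 21.184385299682617)
[481 164  33  61 898] [498. 194.] [0.6119 0.2407] ((610.67626953125, 239.30718994140625), (69.75186157226562, 18.08872413635254), 50.6015625)
[ 269  172   21   80 1485] [279. 210.] [0.5454 0.4379] ((543.7288208007812, 437.3432312011719), (68.00924682617188, 15.926484107971191), 14.715397834777832)
cam [0.6243 0.4578 0.2633] axis [-0.296 -0.076 -0.952] tcp [0.5483 0.4374 0.1188] [[0.969, 0.247, -0.002], [0.247, -0.969, -0.001], [-0.002, 0.001, -1.0]]
0 281.36356121945477 271.28311864540717
0.003 281.32816088809733 268.4916540420141
0.022 281.12666123443074 252.6909734543633
```

The spoon hasn't moved and was in the right place, so the fingertips passed above the handle. They don't reach as far as stated. I'll measure the tip length by touching the bare worktop.

Run:
```python
from h import *
p=[.555,.385]
arm.move_linear(p+[.04],rate=.15)
print(arm.move_linear(p+[.0],rate=.02,max_force=4)); st("touch")
arm.move_linear(p+[.06],rate=.15); release(); st("open")
```

```text
False
touch t 8.4 gap -0.0002 grip 0.0 F [-0.3  0.6  0.1] p [5.551e-01 3.850e-01 1.000e-04]
open t 9.7333 gap 0.0854 grip 0.0 F [-0.4  0.8  0.9] p [0.555  0.385  0.0601]
```

Still no contact at TCP z=0. I'll keep going down slowly, force-guarded, with the fingers shut.

Run:
```python
from h import *
p=[.555,.385]
gripper_close(20); arm.move_linear(p+[.005],rate=.15); snap("s3","scene"); m=imaging.camera_model("wrist")
im=cv2.imread("pics/s3.png"); cv2.imwrite("pics/s3c.png",cv2.resize(im[120:280,220:420],(800,640)[:1]+(600,),interpolation=cv2.INTER_CUBIC))
print(arm.move_linear(p+[-.03],rate=.015,max_force=3)); st("touch")
arm.move_linear(p+[.06],rate=.15)
```

```text
True
touch t 11.95 gap 0.0002 grip 2.3 F [ 0.2 -0.8  5.1] p [ 0.555   0.385  -0.0025]
```

View pics/s3c.png

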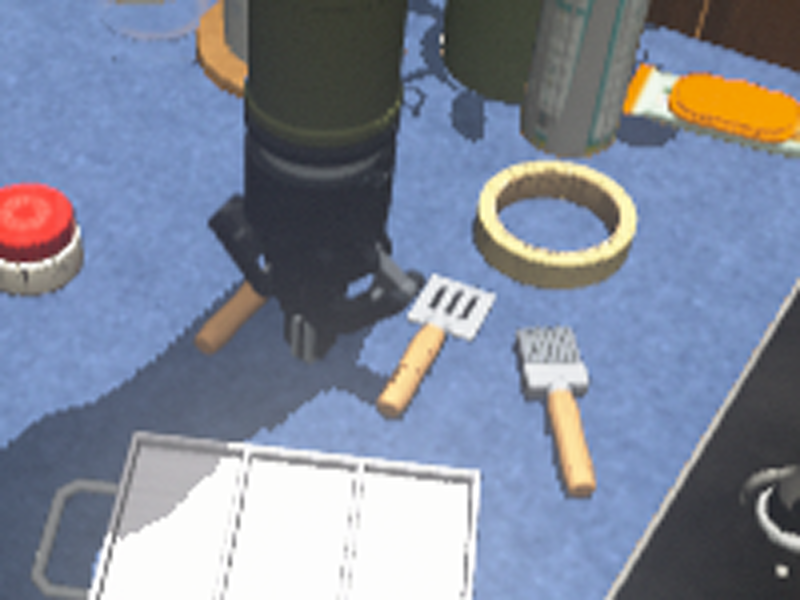

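Contact came at TCP z ≈ -0.002, so the true fingertips sit about 24 mm short of the stated position. The scene crop shows the closed fingers between spoon and turner with nothing disturbed. I'll correct the grasp height to TCP z ≈ 0.002, which puts the tips 4 mm up.

```bash
sed -i 's/zg=.025/zg=.002/; s/+\[.12\]/+[.09]/g' h.py
python3 - <<'E'
from h import *
release(); pick("spoon")
if readout.read_finger_gap()>.01: snap("w4")
E
```

```text
down t 14.5417 gap 0.0852 grip 0.0 F [-0.8 -0.5  0.2] p [0.5499 0.4379 0.0027]
closed t 15.1833 gap 0.0146 grip 40.1 F [0.5 0.6 2.7] p [0.5494 0.4379 0.0023]
up t 16.0667 gap 0.0152 grip 39.7 F [ 0.5  0.2 -1.3] p [0.5484 0.4375 0.0892]
```

View pics/w4.png

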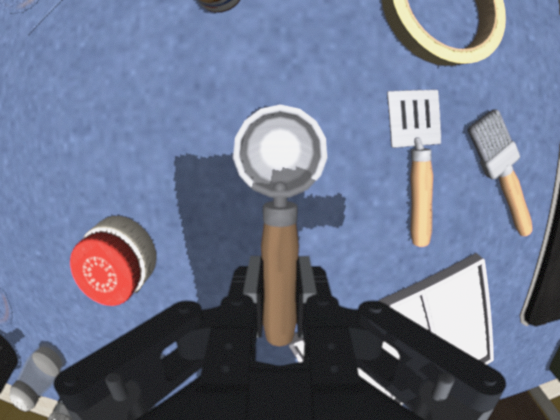

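The spoon is held (gap 15 mm, 40 N), straight in the jaws with its head forward. Placing it.

```bash
grep -n "zg" h.py | head -3
python3 - <<'E'
from h import *
place("spoon"); snap("w5")
E
```

```text
27:def pick(n,zg=.002):
29:    arm.move_pose(p+[.09],quat(a)); arm.move_linear(p+[zg],rate=.12); st("down")
31:def place(n,zg=.002,stop=True):
touch True
low t 18.0833 gap 0.0147 grip 40.5 F [-0.1 -0.6  5.2] p [0.3841 0.3194 0.0072]
open t 18.475 gap 0.0466 grip 39.8 F [ 3.8 -4.2 -6. ] p [0.3857 0.3169 0.0061]
up t 19.1833 gap 0.0856 grip 0.0 F [ 0.3 -0.1 -0.4] p [0.3834 0.3189 0.0894]
```

View pics/w5.png

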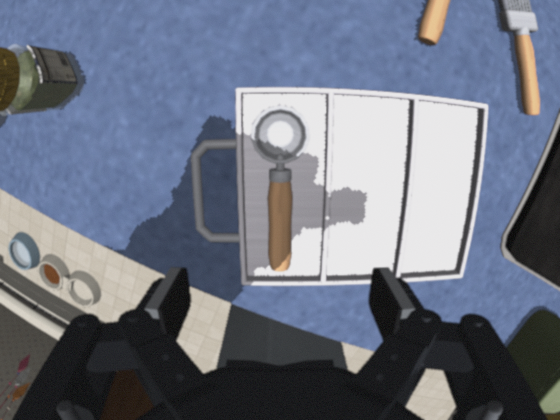

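The spoon lies along bay 1 between (280,130) and (281,268), head on the far side and inside the walls. Its fingers met the dividers on opening, so I'll centre the remaining two placements. Brush next.

```bash
sed -i 's/-.062,-.003/-.062,0./' h.py
python3 - <<'E'
from h import *
for n in("brush","turner"):
    pick(n)
    if readout.read_finger_gap()<.01: print("MISS"); break
    place(n)
snap("w6")
E
```

```text
down t 21.075 gap 0.0858 grip 0.0 F [ 0.5 -0.6 -1. ] p [0.6153 0.2433 0.0027]
closed t 21.7167 gap 0.0151 grip 39.8 F [-0.2 -0.3  3.2] p [0.615  0.2431 0.0023]
up t 22.6 gap 0.0146 grip 39.4 F [-0.6 -0.4 -1.1] p [0.614  0.2429 0.0893]
touch True
low t 24.5333 gap 0.015 grip 40.1 F [0.2 0.3 5.7] p [0.4254 0.2691 0.0072]
open t 24.9333 gap 0.0467 grip 40.2 F [ 0.1  0.5 -5.1] p [0.425  0.2689 0.0063]
up t 25.6417 gap 0.0851 grip 0.0 F [ 0.3 -0.3  0.3] p [0.4246 0.2687 0.0896]
down t 27.275 gap 0.0852 grip 0.0 F [ 0.1 -1.1  0. ] p [0.5924 0.3372 0.0028]
closed t 27.9167 gap 0.0148 grip 40.2 F [0.1 0.3 2.8] p [0.5919 0.3372 0.0023]
up t 28.8 gap 0.0147 grip 39.8 F [-0.5  0.6 -1.2] p [0.5909 0.337  0.0892]
touch True
low t 30.6667 gap 0.0148 grip 40.6 F [-0.4  0.2  5.9] p [0.4648 0.2211 0.0072]
open t 31.0667 gap 0.0467 grip 40.3 F [ 0.1 -0.5 -5.3] p [0.4643 0.2209 0.0062]
up t 31.775 gap 0.0857 grip 0.0 F [0.8 0.3 0.1] p [0.4639 0.2209 0.0896]
```

View pics/w6.png

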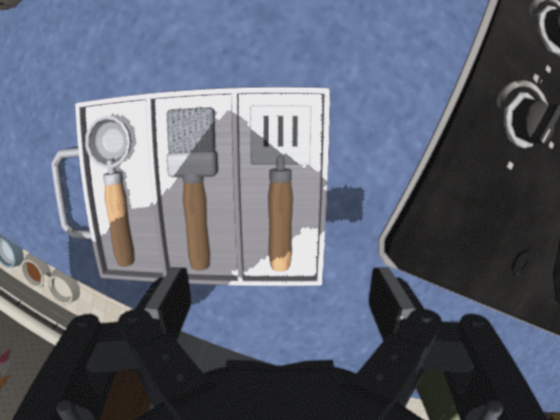

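The wrist view shows all three lying within their bays with heads on the far side: spoon (109,140), brush (191,130), turner (280,132). The robot is clear of everything, so I'm handing in.

Run:
```python
from station import arm
print(arm.sign_off())
```

```text
the job is handed in; nothing more can be done
None
```

The job is handed in: from the loop-handle end, the spoon, brush and turner each lie along their own bay, heads away from the robot, placed by about 32 s, and the other worktop things were left alone.

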